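Hang the keyhole tool holder on the sloping tool board

ROBOT

A 6-joint arm with a two-finger parallel gripper is mounted at the origin on the work surface. World frame = base frame: x ahead of the robot, y to its left, z up, the work surface at z = 0. Lengths are in mm, angles in rad, forces in N, time in s.
With the tool pointing down it reaches from about 350 to 975 mm from the base axis. Payload 4.9 kg.
Tool frame: the origin (TCP) lies midway between the tips of the shut fingers; the grasp point (between the pads) lies 19 mm behind it (ctrl.grasp_offset is the distance from the TCP to the grasp point, in mm); z points along the fingers, x is the direction in which the jaws open and shut, and the axes are right-handed (so a half turn about z gives the same grasp; the last joint's range is limited). The gripper opens to 85 mm and grips with 20 to 120 N. Pads are 22 mm wide; open, the fingers measure 114 mm over their backs; the gripper's body (76 mm by 85 mm) begins 54 mm behind the grasp point. The pads swing forward as they close: fully open they stand 13 mm farther back than shut.
Start: joints at [-0.119, 0.053, 1.613, -0, 1.476, -0.119], TCP at [624.981, 0.003, 231.304] pointing down, gripper open.
Joint ranges: [-3.01, 3.01], [-1.01, 2.22], [0.06, 2.58], [-1.02, 4.17], [0.09, 2.62], [-3.14, 3.14]. Speed limits (rad/s): [2.57, 2.57, 3.14, 3.14, 3.14, 3.14].

INTERFACE

Orientations are given as a rotation vector (axis times angle).
In Python, from cell import ctrl, cams, ticket gives the robot as it stands.
- The arm moves only by the tool arm_command, never from a script. Its argument "steps" is a list of rows, each an object with "slide": the shift along the tool's x, y, z in m, a list of three; "roll": the turn about the tool's z in degrees; "hand": the opening, from 0 (shut) to 1 (fully open). A call has 1 to 8 rows; each row shifts and turns the pose as measured when the row begins, along the tool's axes as they then stand; what a row does not reach is not made up. A row lasts 1/12 s, in which the tool goes at most 41.7 mm and 7.16 degrees, less where a joint would pass 70% of its speed; a pose out of reach is approached as far as the arm can. A call with a gripper value outside its range is refused whole. The fingers move at their own pace and stop on an object; "newtons" is the grip in N (left out, the last holds). Time passes only in rows, so rows that do not move let the fingers close. It gives the time, the measured TCP pose, the force and the opening at its end, in the units of the state.
- ctrl.get_obs(): the state, without advancing time (a new reading comes with each control period).
- cams.get_image(name): name is "scene" or "side" or "wrist"; returns the picture (480x640x3 uint8, red, green, blue); there is no depth.
- cams.calibration(name): a dict with "K" (3x3 intrinsics, pixels), "k1" (the pictures are not rectified: a ray, as slopes to the right and down, at radius r is drawn at 1 + k1 r^2 times it, then the intrinsics apply), "position" and "rotation" of the camera in the world. Camera axes: x right, y up, looking along -z (the intrinsics and any distortion apply to the point x, -y, -z); pixel columns grow to the right and rows downward; lengths in mm; the calibration is good to about 2 mm. A picture is of the moment at which its call begins: read the wrist's pose just before it. calibration takes no time and is no camera call; for the wrist camera it gives the pose at the moment of the call.
- ticket.close_job(): hands the job in, once; it reports no verdict.
The state is a dict: "time": time; "joint_positions": joint angles; "qvel": joint speeds; "joint_torque": joint torques, N m; "tool_pos": TCP position; "tool_rot": TCP orientation; "ft_force": force on the tool from outside, world axes, zero at the start; "moment": the same for the moment, N m; "width": opening from 0.0 (shut) to 1.0 (fully open).
Only numpy, scipy, OpenCV 4.12 (cv2) and the standard library are available. Lean on these libraries where they do the work, as an engineer would, in place of code of your own. Each camera call takes 0.05 s, during which the arm holds its last target. There are 200 camera calls.

TASK

Slide back the clear panel over the aluminium tool holder in the flat parts case and take the holder out. Hang it on the two screws of the sloping plywood board: drop the wide ends of its keyholes over the screw heads, slide it down the slope until it is fully home, lying flat on the board, and let go. Do not disturb the model locomotive or the cork sanding block in the case's other compartment.

Things in the scene. Friction and masses are not known exactly. Their poses are not given: they have to be found in the camera images.
- holder: Aluminium tool holder, loose, 180 g (varies by a quarter): plate 80 (x) x 88 (y) x 5 mm with an upright rib along y. Origin: centre of the plate's underside; z: out of the rib side. Starts flat, rib up, in either compartment, x nearly along the case's. Two keyholes at y = -28 and +28: wide end 21 mm across centred at x = -14, then a 10 mm wide slot towards +x, ending at x = +11.
- holder_rib (a point): Middle of the top of the holder's rib, 24 mm towards +x and 47 mm up from the holder's origin (its axes). The rib, by which to grip the holder, is 12 mm thick in x and 80 mm long in y, and rises from the plate's top (z = 5) to z = 47 over its middle 40 mm and at its two ends, to z = 33 between them.
- board: Sloping plywood board, fixed, 220 mm wide, 180 long, inclined 32 degrees, low edge nearer the robot. Origin: on its surface midway between the screws, 100 mm above the table; x up the slope, y across, z out of the surface. Steel screws along z at y = -28 and +28: shank 6 mm across, head 15 mm across, its underside 8 and top 12 mm above the surface.
- board_entry (a point): Point on the board's surface where the holder's origin lies when the wide ends of its keyholes are over the screw heads: x = +14 mm in the board's frame. Axes as the board's; the holder's axes must lie along them.
- board_home (a point): Point on the board's surface where the holder's origin lies when it is fully home, its slot ends resting on the screw shanks: x = -8 mm in the board's frame, 22 mm down the slope from board_entry. Axes as the board's.
- case: Flat wooden parts case, fixed, 180 (x) x 298 (y) mm. Origin: centre of its underside; z up. A 6 mm wall along y = 0 parts a left (+y) and a right (-y) compartment, each 168 x 140 mm inside, floor at z = 6, end walls up to 60, walls at x = +-87 up to 72. A clear sliding panel covers each (tops: left z = 70, right 64.5); slid fully open it leaves 22 mm beside the middle wall covered.
- panel_left (a joint): Slide of the clear panel over the left (+y) compartment, m: 0 shut, 0.124 fully open; it opens towards the case's -y, over the other panel, and stays where it is left (about 1 N of friction). Starts within 12 mm of shut.
- panel_right (a joint): Slide of the clear panel over the right (-y) compartment, m: 0 shut, 0.124 fully open; it opens towards the case's +y, under the other panel, and stays where it is left (about 1 N of friction). Starts within 12 mm of shut.
- panel_left_grip (a point): Middle of the top of the left panel's wooden handle ridge, 104 mm above the table. The ridge is 60 mm long along the case's x, 12 mm thick, stands 34 mm above the panel 12 mm from its outer (+y) end, and moves with it. Axes as the case's.
- panel_right_grip (a point): Middle of the top of the right panel's wooden handle ridge, 104 mm above the table. The ridge is 60 mm long along the case's x, 12 mm thick, stands 39 mm above the panel 12 mm from its outer (-y) end, and moves with it. Axes as the case's.
- block: Cork sanding block, loose, 75 (x) x 85 (y) x 30 mm with a wooden rib on top to z = 45, lying in the compartment that the holder is not in. Origin: centre of its underside. To be left alone.
- loco: Model locomotive, loose, 40 (x) x 165 (y) x 65 mm, dark red and black, standing beyond the case. Origin: centre of its underside. To be left alone.

How it is judged:
By the outcome, as a careful person would: the job done as asked, in the order asked, and still so for the second after the job is handed in, with the robot touching nothing.
It also fails if it takes over 54 s, if anything falls off the work surface, if the arm or the gripper's body presses on something with over 40 N, if the wrist force passes 120 N, or if a joint passes its speed limit or range.

## Working session

There is one attempt and no reset: what is moved stays moved. The work goes in short steps, Python scripts to look and compute and a tool call to move; the robot and the scene stay as the last step left them, time stands still between calls to the robot, and variables do not carry over. Pictures are saved under pics/ and viewed, about 8 in all and at most 12, crops included, and the job is handed in when it is done.

Besides the shell and the picture viewer there is one more tool, called as name(argument=value, ...), one argument or row to a line, values as JSON. arm_command: Moves the arm, as the interface text tells. Its arguments: {"type":"object","properties":{"steps":{"type":"array"},"newtons":{"type":"number"}},"required":["steps"]}

```bash
mkdir -p pics; ls
cat > h.py <<'E'
import numpy as np, cv2
from cell import ctrl, cams, ticket
from scipy.spatial.transform import Rotation as R
def ray(cal,u,v):
    K=np.array(cal["K"]);d=np.array([(u-K[0,2])/K[0,0],(v-K[1,2])/K[1,1]]);s=d.copy()
    for _ in range(30): s=d/(1+cal["k1"]*(s@s))
    Rm=np.array(cal["rotation"]); Rm=Rm if Rm.shape==(3,3) else R.from_rotvec(Rm).as_matrix()
    return np.array(cal["position"],float), Rm@np.array([s[0],-s[1],-1.])
def onz(cal,u,v,z):
    p,d=ray(cal,u,v); return p+d*(z-p[2])/d[2]
def proj(cal,P):
    Rm=np.array(cal["rotation"]); Rm=Rm if Rm.shape==(3,3) else R.from_rotvec(Rm).as_matrix()
    q=Rm.T@(np.array(P,float)-np.array(cal["position"])); s=np.array([q[0],-q[1]])/-q[2]; s=s*(1+cal["k1"]*(s@s)); K=np.array(cal["K"])
    return np.array([K[0,0]*s[0]+K[0,2],K[1,1]*s[1]+K[1,2]])
def tri(rays):
    A=np.zeros((3,3));b=np.zeros(3)
    for p,d in rays:
        d=d/np.linalg.norm(d);M=np.eye(3)-np.outer(d,d);A+=M;b+=M@p
    x=np.linalg.solve(A,b); return x,[np.linalg.norm(np.cross(x-p,d/np.linalg.norm(d))) for p,d in rays]
def save(n,f): 
    im=cams.get_image(n); cv2.imwrite("pics/"+f,im[:,:,::-1]); return im
def st():
    o=ctrl.get_obs(); np.set_printoptions(precision=3,suppress=True); print(o["time"],np.array(o["tool_pos"]),np.array(o["tool_rot"]),np.array(o["ft_force"]),o["width"]); return o
E
python3 - <<'E'
from h import *
for n in("scene","side","wrist"): print(n,cams.calibration(n)); save(n,n+"0.png")
o=st(); print(R.from_rotvec(o["tool_rot"]).as_matrix())
E
```

```text
pics
scene {'K': array([[544.83105993,   0.        , 320.62956791],
       [  0.        , 544.83105993, 244.82624984],
       [  0.        ,   0.        ,   1.        ]]), 'k1': 0.0036425221719097313, 'position': array([1107.54115043,  563.56527147,  956.42044816]), 'rotation': array([0.34069661, 0.88845508, 2.30723932])}
side {'K': array([[446.22810106,   0.        , 321.15723772],
       [  0.        , 446.22810106, 243.8376143 ],
       [  0.        ,   0.        ,   1.        ]]), 'k1': 0.017426939907013887, 'position': array([ 435.01466314, -578.60541798,  743.24537777]), 'rotation': array([ 0.71371213, -0.11554526, -0.32044716])}
wrist {'K': array([[342.77217658,   0.        , 320.42202098],
       [  0.        , 342.77217658, 243.6325046 ],
       [  0.        ,   0.        ,   1.        ]]), 'k1': 0.007070064981299844, 'position': array([624.71501935,  71.3358852 , 372.37491444]), 'rotation': array([-0.28095178,  0.00234932,  0.00111316])}
0.15 [624.521   0.043 230.322] [-3.141  0.     0.002] [-0.8   -0.726 -0.585] 1.0020168015274367
[[ 1.    -0.    -0.002]
 [-0.    -1.     0.   ]
 [-0.002 -0.    -1.   ]]
```

View pics/scene0.png

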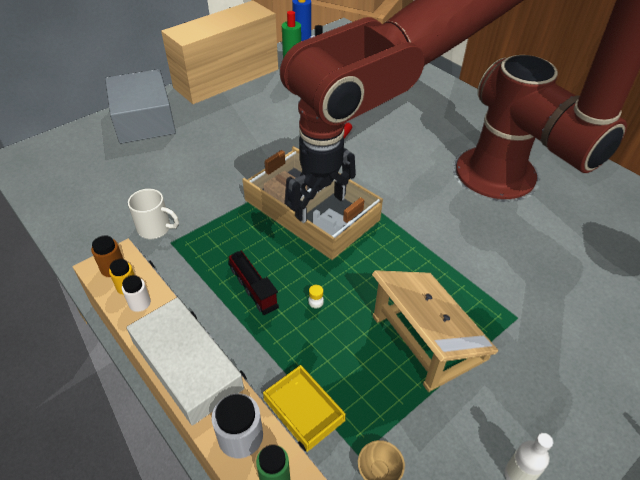

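View pics/side0.png

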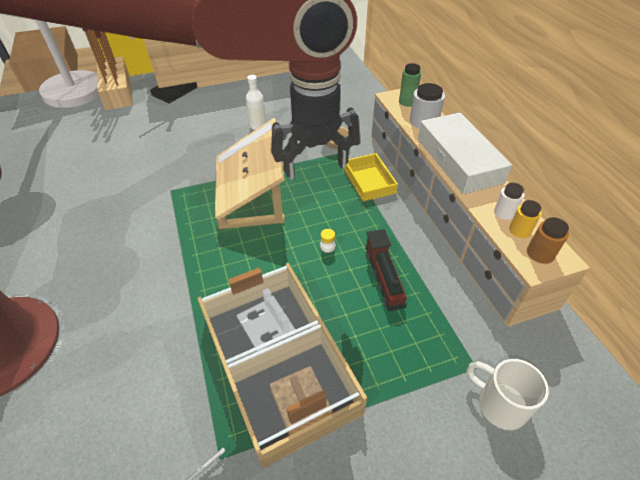

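View pics/wrist0.png

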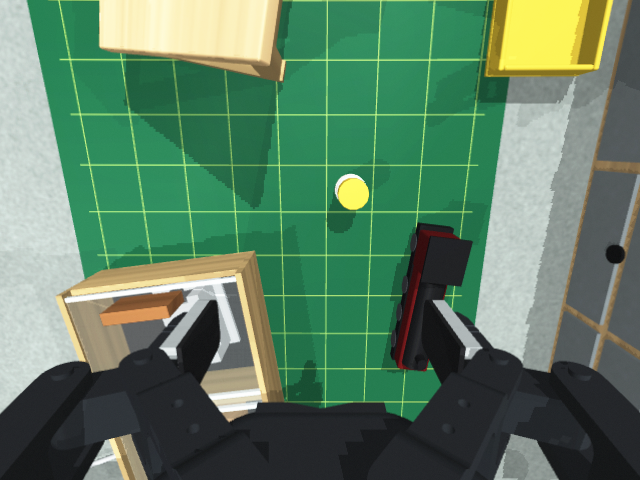

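The holder is in the left compartment, with the block in the right and the board to the left of the case. I'll enlarge the side and scene views to pick precise points.

Run:
```python
import cv2,numpy as np
s=cv2.imread("pics/side0.png");c=cv2.imread("pics/scene0.png")
f=lambda im,x,y,w,h,k:cv2.resize(im[y:y+h,x:x+w],None,fx=k,fy=k,interpolation=cv2.INTER_CUBIC)
out=np.zeros((600,800,3),np.uint8)
def put(a,x,y): out[y:y+a.shape[0],x:x+a.shape[1]]=a
put(f(s,195,255,145,120,3),0,0)      # 435x360
put(f(s,205,115,90,120,3),440,0)     # 270x360
put(f(c,365,260,140,78,3),0,364)   # 420x234
put(f(c,300,180,90,78,3),425,364)
cv2.imwrite("pics/c1.png",out)
```

```text
(no output)
```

View pics/c1.png

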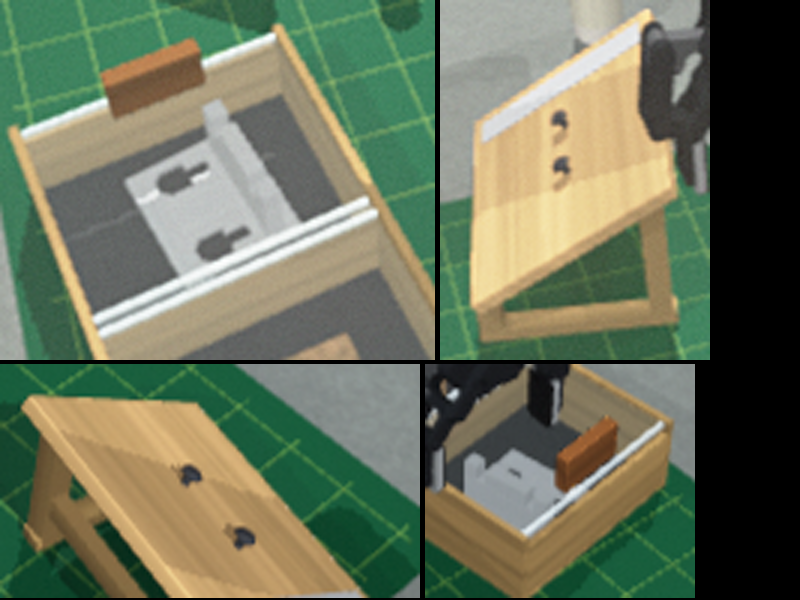

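Side crop: the left handle's top centre is near (152,62), and the holder keyholes are near (175,183) and (212,246), opening towards the rib. The screw heads are at (560,118) and (562,164) in side, and (188,472) and (243,537) in scene. I'll turn these into positions next.

```bash
cat > m1.py <<'E'
from h import *
S=cams.calibration("side");C=cams.calibration("scene")
s=cv2.imread("pics/side0.png");c=cv2.imread("pics/scene0.png")
def dark(im,u,v,r=7,t=75):
    w=im[v-r:v+r+1,u-r:u+r+1].max(2); m=w<t; n,l,stt,ce=cv2.connectedComponentsWithStats(m.astype(np.uint8)); 
    k=1+np.argmax(stt[1:,4]); return ce[k]+[u-r,v-r],stt[k]
print("screws")
P=[]
for a,b in (((245,154),(428,296)),((246,170),(446,317))):
    pa,sa=dark(s,*a);pb,sb=dark(c,*b);print(pa,sa,pb,sb)
    x,e=tri([ray(S,*pa),ray(C,*pb)]);print(x,e);P.append(x)
d=P[0]-P[1];print("dist",np.linalg.norm(d),"dir",d/np.linalg.norm(d),"mid",(P[0]+P[1])/2)
print("board corners side/scene")
f1=lambda x,y:(195+x/3,255+y/3)
f2=lambda x,y:(205+(x-440)/3,115+y/3)
f3=lambda x,y:(365+x/3,260+(y-364)/3)
f4=lambda x,y:(300+(x-425)/3,180+(y-364)/3)
print("handle", onz(S,*f1(152,62),104),onz(C,*f4(588,440),104), tri([ray(S,*f1(152,62)),ray(C,*f4(588,440))]))
print("handle dir",onz(S,*f1(195,40),104)-onz(S,*f1(103,71),104), onz(C,*f4(618,421),104)-onz(C,*f4(557,459),104))
# case walls z=72 : +x wall & -x wall top in side
print("wall -x", onz(S,*f1(12,131),72),onz(S,*f1(100,350),72))
print("wall +x", onz(S,*f1(281,28),72),onz(S,*f1(372,190),72))
print("panel edge z70",onz(S,*f1(22,133),70),onz(S,*f1(274,37),70))
print("scene panel edge",onz(C,*f4(527,534),70),onz(C,*f4(662,424),70))
print("plate corner",onz(S,*f1(125,182),11)," keyholes",onz(S,*f1(175,182),11),onz(S,*f1(212,246),11))
print("rib far top",onz(S,*f1(213,103),53),"scene rib top",onz(C,*f4(474,460),53))
W=cams.calibration("wrist");print("wrist handle",onz(W,103,306,104),onz(W,184,292,104))
E
python3 m1.py
```

```text
screwsTraceback (most recent call last):
  File "m1.py", line 10, in <module>
    pa,sa=dark(s,*a);pb,sb=dark(c,*b);print(pa,sa,pb,sb)
          ~~~~^^^^^^
  File "m1.py", line 6, in dark
    k=1+np.argmax(stt[1:,4]); return ce[k]+[u-r,v-r],stt[k]
        ~~~~~~~~~^^^^^^^^^^^
    return _wrapfunc(a, 'argmax', axis=axis, out=out, **kwds)
    return bound(*args, **kwds)
ValueError: attempt to get argmax of an empty sequence
```

```bash
sed -i 's/t=75/t=105/' m1.py; python3 m1.py
```

```text
screws
[244.54545455 154.54545455] [ 5  6  4  4 11] [427.93548387 296.38709677] [ 4  5  7  6 31]
[537.80997291 226.15685251 132.93450153] [np.float64(5.481188693235433), np.float64(5.481188693235474)]
[244.92857143 169.85714286] [ 4  5  5  4 14] [445.70588235 317.5       ] [ 4  5  7  7 34]
[525.08679198 256.6691709   76.46542935] [np.float64(7.728888871294341), np.float64(7.728888871294324)]
dist 65.43421902538996 dir [ 0.19444231 -0.46630523  0.86298993] mid [531.44838245 241.4130117  104.69996544]
board corners side/scene
handle [462.94549836 -75.02964742 104.        ] [460.94792571 -69.08189225 104.        ] (array([461.27694466, -71.48378465, 101.37477858]), [np.float64(2.1532940644520675), np.float64(2.1532940644521004)])
handle dir [57.27181561  4.68800398  0.        ] [-63.97161264  -1.51804883   0.        ]
wall -x [373.31950413 -72.95725005  72.        ] [ 395.77990706 -229.11315741   72.        ]
wall +x [548.4718457  -50.41045155  72.        ] [ 564.50844106 -183.60609784   72.        ]
panel edge z70 [378.59584161 -74.90307352  70.        ] [542.51127201 -54.42417755  70.        ]
scene panel edge [538.98382264 -48.16043865  70.        ] [377.08302609 -70.60334526  70.        ]
plate corner [429.57409404 -90.06862238  11.        ]  keyholes [ 459.65427853 -100.62013323   11.        ] [ 470.50361416 -152.95877624   11.        ]
rib far top [494.26685116 -79.28631601  53.        ] scene rib top [ 507.71572302 -147.23629879   53.        ]
wrist handle [437.47160463 -62.20403525 104.        ] [508.33706485 -49.11074612 104.        ]
```

arm_command(
  steps=[
    {"slide": [-0.038, 0.008, 0], "roll": 0, "hand": 0},
    {"slide": [-0.038, 0.008, 0], "roll": 0, "hand": 0},
    {"slide": [-0.038, 0.008, 0], "roll": 0, "hand": 0},
    {"slide": [-0.038, 0.008, 0], "roll": 0, "hand": 0},
    {"slide": [-0.012, 0.003, 0.02], "roll": 0, "hand": 0},
    {"slide": [0, 0, 0.03], "roll": 0, "hand": 0},
    {"slide": [0, 0, 0.03], "roll": 0, "hand": 0},
    {"slide": [0, 0, 0.0], "roll": 0, "hand": 0},
  ],
)

```text
time: 0.82
tool_pos: [452.7, -36.1, 143.4]
tool_rot: [3.141, 0.001, -0.01]
ft_force: [-1.2, -0.1, -1.4]
width: -0.001
```

```bash
sed -i 's/((245,154),(428,296)),((246,170),(446,317))/((245,154),(446,317)),((246,170),(428,296))/' m1.py; python3 m1.py|head -6
python3 - <<'E'
from h import *
st()
E
```

```text
screws
[244.54545455 154.54545455] [ 5  6  4  4 11] [445.70588235 317.5       ] [ 4  5  7  7 34]
[537.31427219 268.61339119 105.51072742] [np.float64(1.0151029899768267), np.float64(1.0151029899768456)]
[244.92857143 169.85714286] [ 4  5  5  4 14] [427.93548387 296.38709677] [ 4  5  7  6 31]
[526.14401505 213.58464535 105.96250578] [np.float64(0.7157838571789216), np.float64(0.7157838571789173)]
dist 56.15284158262421 dir [ 0.19892595  0.9799815  -0.00804551] mid [531.72914362 241.09901827 105.7366166 ]
0.8167 [452.677 -36.077 143.384] [ 3.141  0.001 -0.01 ] [-1.186 -0.07  -1.4  ] -0.0006875134575327294
```

arm_command(
  steps=[
    {"slide": [0.006, 0, 0.03], "roll": 0, "hand": 0},
    {"slide": [0, 0, 0.03], "roll": 0, "hand": 0},
    {"slide": [0, 0, 0.0], "roll": 0, "hand": 0},
    {"slide": [0.0015, 0.012, 0.0], "roll": 0, "hand": 0},
    {"slide": [0.0015, 0.012, 0.0], "roll": 0, "hand": 0},
    {"slide": [0.0015, 0.012, 0.0], "roll": 0, "hand": 0},
    {"slide": [0.0015, 0.012, 0.0], "roll": 0, "hand": 0},
    {"slide": [0.0015, 0.012, 0.0], "roll": 0, "hand": 0},
  ],
)

```text
time: 1.48
tool_pos: [470.7, -98.7, 92.8]
tool_rot: [-3.14, -0.009, 0.001]
ft_force: [-0.1, 1.2, -1.3]
width: -0.002
```

arm_command(
  steps=[
    {"slide": [0.0015, 0.012, 0.0], "roll": 0, "hand": 0},
    {"slide": [0.0015, 0.012, 0.0], "roll": 0, "hand": 0},
    {"slide": [0.0015, 0.012, 0.0], "roll": 0, "hand": 0},
    {"slide": [0.0015, 0.012, 0.0], "roll": 0, "hand": 0},
  ],
)

```text
time: 1.82
tool_pos: [480.2, -152.4, 99.5]
tool_rot: [-3.141, -0.009, -0.008]
ft_force: [-1.0, 1.7, -0.1]
width: 0.002
```

arm_command(
  steps=[
    {"slide": [0, 0, 0.008], "roll": 0, "hand": 0},
    {"slide": [0, 0, 0.007], "roll": 0, "hand": 0},
    {"slide": [0, 0, 0.0], "roll": 0, "hand": 0},
  ],
)

```text
time: 2.07
tool_pos: [482.6, -157.0, 86.1]
tool_rot: [3.138, 0.003, 0.016]
ft_force: [-0.5, 0.0, -0.8]
width: -0.001
```

Run:
```python
from h import *
st()
s=save("side","side1.png"); w=save("wrist","wrist1.png")
out=np.zeros((600,800,3),np.uint8)
out[:435,:450]=cv2.resize(s[250:395,195:345,::-1],None,fx=3,fy=3,interpolation=cv2.INTER_CUBIC)
out[:240,460:780]=cv2.resize(w[:,:,::-1],(320,240))
cv2.imwrite("pics/c2.png",out)
```

```text
2.0667 [ 482.606 -156.969   86.091] [3.138 0.003 0.016] [-0.452  0.032 -0.85 ] -0.0006996807811379065
```

View pics/c2.png

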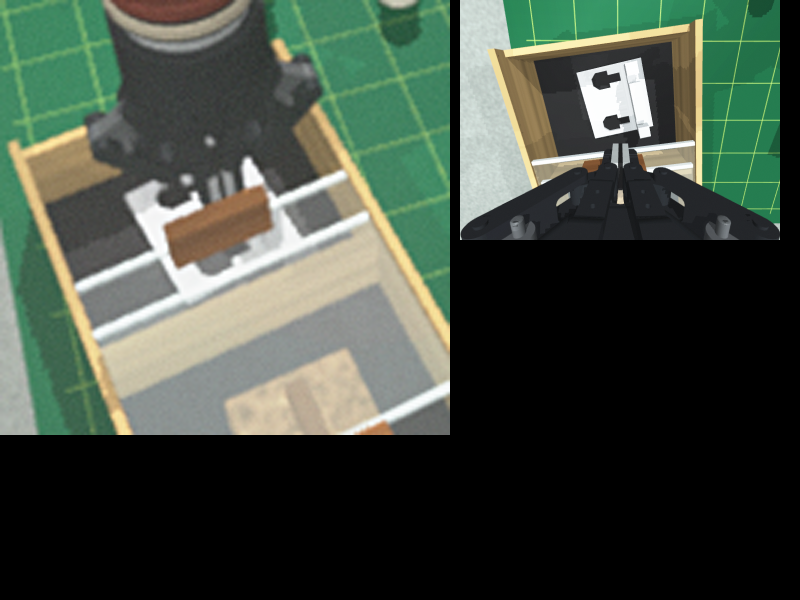

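Side view: the ridge is at crop (218,225) and the panel is mostly open. The holder is fully visible in the wrist view. I'll push on to the stop.

arm_command(
  steps=[
    {"slide": [0.001, 0.008, 0.001], "roll": 0, "hand": 0},
    {"slide": [0.001, 0.008, 0.002], "roll": 0, "hand": 0},
    {"slide": [0.0005, 0.006, 0.002], "roll": 0, "hand": 0},
  ],
)

```text
time: 2.42
tool_pos: [485.9, -173.1, 82.9]
tool_rot: [-3.131, -0.008, -0.015]
ft_force: [-8.7, 37.4, 28.6]
width: -0.002
```

arm_command(
  steps=[
    {"slide": [0.0005, 0.005, 0.002], "roll": 0, "hand": 0},
    {"slide": [0.0005, 0.005, 0.001], "roll": 0, "hand": 0},
  ],
)

```text
time: 2.58
tool_pos: [486.7, -172.3, 82.3]
tool_rot: [-3.101, -0.007, -0.007]
ft_force: [-7.3, 21.3, 15.2]
width: 0.0
```

arm_command(
  steps=[
    {"slide": [0, -0.012, 0], "roll": 0, "hand": 0},
    {"slide": [0, -0.012, -0.01], "roll": 0, "hand": 0},
    {"slide": [0.003, -0.012, -0.03], "roll": 0, "hand": 0},
    {"slide": [0.003, -0.01, -0.03], "roll": 4, "hand": 0.5},
    {"slide": [0, -0.008, -0.03], "roll": 0, "hand": 0.5},
    {"slide": [0, 0, -0.008], "roll": 0, "hand": 0.5},
    {"slide": [0, 0, 0], "roll": 0, "hand": 0.5},
  ],
)

```text
time: 3.17
tool_pos: [492.2, -120.4, 197.7]
tool_rot: [-3.102, 0.104, -0.002]
ft_force: [0.4, 0.1, -0.4]
width: 0.495
```

Run:
```python
from h import *
o=st(); print(R.from_rotvec(o["tool_rot"]).as_matrix())
import json
w=save("wrist","wrist2.png"); c=cams.calibration("wrist"); json.dump({k:np.array(v).tolist() for k,v in c.items()},open("w2.json","w"))
s=save("side","side2.png")
out=np.zeros((600,800,3),np.uint8)
cv2.imwrite("pics/c3.png",cv2.resize(w[60:360,170:570,::-1],None,fx=2,fy=2,interpolation=cv2.INTER_CUBIC))
```

```text
3.1667 [ 492.2   -120.424  197.681] [-3.102  0.104 -0.002] [ 0.358  0.111 -0.391] 0.49514801263826563
[[ 0.998 -0.067  0.003]
 [-0.067 -0.997  0.038]
 [-0.    -0.038 -0.999]]
```

View pics/c3.png

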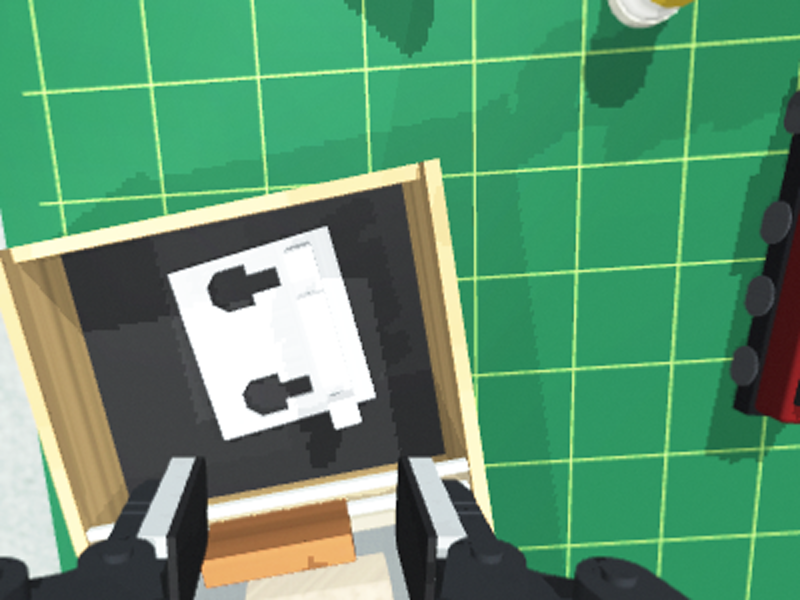

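Wrist crop: plate corners at (168,272), (328,226), (375,400) and (225,440), with wide ends near (232,289) and (265,396). The panel is fully open with its handle clear of the holder. I'll compute the holder's pose from these.

```bash
cat > m2.py <<'E'
from h import *
import json
c=json.load(open("w2.json")); g=lambda x,y:(170+(x+.5)/2-.5,60+(y+.5)/2-.5)
w=cv2.imread("pics/wrist2.png")
P=[onz(c,*g(*p),11) for p in((168,272),(328,226),(375,400),(225,440))]
for p in P: print(p)
print("sides",[np.linalg.norm(P[i]-P[(i+1)%4]) for i in range(4)])
print("centre",sum(P)/4)
xd=P[1]-P[0];yd=P[0]-P[3];print("yaw x",np.degrees(np.arctan2(xd[1],xd[0])),"yaw y",np.degrees(np.arctan2(-yd[0],yd[1])))
# keyhole masks
m=(w.max(2)<110).astype(np.uint8); m[:, :]=m
n,l,s,ce=cv2.connectedComponentsWithStats(m)
for k in range(1,n):
    if 150<s[k,4]<900 and s[k,0]>250 and s[k,0]<340 and 180<s[k,1]<270: print("key",s[k],ce[k],onz(c,*ce[k],11))
print("rib ends top z53",[onz(c,*g(*p),53) for p in((299,247),(347,425),(318,340))])
print("case corners z72",onz(c,*g(5,255),72),onz(c,*g(432,163),72), "wall",onz(c,*g(490,520),72))
E
python3 m2.py
```

```text
[430.17954445 -85.07579473  11.        ]
[508.17392517 -68.53906119  11.        ]
[ 526.87825738 -155.78964723   11.        ]
[ 449.55863326 -171.99761027   11.        ]
sides [np.float64(79.72820692777933), np.float64(89.2329356658092), np.float64(79.0001413938985), np.float64(89.05588750337164)]
centre [ 478.69759006 -120.35052835   11.        ]
yaw x 11.970839557670002 yaw y 12.568456277578408
key [274 193  36  23 515] [289.30873786 203.24466019] [463.65558524 -94.52267465  11.        ]
key [292 247  34  20 422] [306.31990521 256.10900474] [ 476.01001026 -148.59313175   11.        ]
rib ends top z53 [array([494.17947767, -74.55234574,  53.        ]), array([ 510.18090932, -153.71972669,   53.        ]), array([ 499.67805726, -114.48156439,   53.        ])]
case corners z72 [379.85906277 -68.78389737  72.        ] [546.5543928  -45.38573113  72.        ] wall [ 568.32453429 -194.0905978    72.        ]
```

arm_command(
  steps=[
    {"slide": [0.01, 0.001, 0], "roll": -6, "hand": 0.45},
    {"slide": [0, 0, 0.02], "roll": -6, "hand": 0.45},
    {"slide": [0, 0, 0.03], "roll": -4, "hand": 0.45},
    {"slide": [0, 0, 0.02], "roll": 0, "hand": 0.45},
    {"slide": [0, 0, 0], "roll": 0, "hand": 0.45},
  ],
)

```text
time: 3.68
tool_pos: [497.9, -120.3, 115.8]
tool_rot: [-3.081, -0.346, 0.005]
ft_force: [-0.7, 0.8, -0.6]
width: 0.453
```

```bash
cat > d.py <<'E'
import sys
from h import *
o=st(); M=R.from_rotvec(o["tool_rot"]).as_matrix(); print("yaw",np.degrees(np.arctan2(M[1,0],M[0,0])),"toolz",M[:,2]); 
if len(sys.argv)>3: print("slide to target (tool axes)",M.T@(np.array(list(map(float,sys.argv[1:4])))-o["tool_pos"]))
E
python3 d.py 502 -115.5 20
```

```text
3.6833 [ 497.866 -120.304  115.78 ] [-3.081 -0.346  0.005] [-0.698  0.75  -0.643] 0.45336330313118317
yaw 12.799561337430692 toolz [-0.008  0.041 -0.999]
slide to target (tool axes) [ 4.986  0.2   95.86 ]
```

arm_command(
  steps=[
    {"slide": [0.005, 0, 0.025], "roll": 0.5, "hand": 0.45},
    {"slide": [0, 0, 0.025], "roll": 0, "hand": 0.45},
    {"slide": [0, 0, 0.02], "roll": 0, "hand": 0.45},
    {"slide": [0, 0, 0.014], "roll": 0, "hand": 0.45},
    {"slide": [0, 0, 0], "roll": 0, "hand": 0.45},
  ],
)

```text
time: 4.1
tool_pos: [497.6, -116.1, 24.0]
tool_rot: [-3.08, -0.326, 0.02]
ft_force: [-1.9, 0.2, -0.5]
width: 0.446
```

```bash
python3 d.py 502 -115.5 20
```

```text
4.1 [ 497.637 -116.146   23.953] [-3.08  -0.326  0.02 ] [-1.945  0.213 -0.45 ] 0.44641401711440215
yaw 12.079511705900623 toolz [-0.018  0.043 -0.999]
slide to target (tool axes) [4.434 0.46  3.899]
```

arm_command(
  steps=[
    {"slide": [0.004, 0.0005, 0.003], "roll": 0, "hand": 0.45},
    {"slide": [0, 0, 0], "roll": 0, "hand": 0.45},
    {"slide": [0, 0, 0], "roll": 0, "hand": 0.1},
    {"slide": [0, 0, 0], "roll": 0, "hand": 0},
    {"slide": [0, 0, 0], "roll": 0, "hand": 0},
    {"slide": [0, 0, 0], "roll": 0, "hand": 0},
  ],
  newtons=60,
)

```text
time: 4.6
tool_pos: [500.9, -117.1, 23.1]
tool_rot: [-3.08, -0.323, 0.028]
ft_force: [0.8, 0.9, -1.9]
width: 0.13
```

```bash
python3 d.py 502 -115.5 20
```

```text
4.6 [ 500.884 -117.129   23.087] [-3.08  -0.323  0.028] [ 0.794  0.887 -1.939] 0.1298412307754489
yaw 11.998897619819504 toolz [-0.022  0.042 -0.999]
slide to target (tool axes) [ 1.471 -1.218  3.127]
```

arm_command(
  steps=[
    {"slide": [0, 0, -0.02], "roll": 0, "hand": 0},
    {"slide": [0, 0, -0.03], "roll": 0, "hand": 0},
    {"slide": [0, 0, -0.035], "roll": 0, "hand": 0},
    {"slide": [0, 0, -0.035], "roll": 0, "hand": 0},
    {"slide": [0, 0, -0.035], "roll": 6, "hand": 0},
    {"slide": [0, 0, -0.035], "roll": 6, "hand": 0},
    {"slide": [0, 0, -0.035], "roll": 6, "hand": 0},
    {"slide": [0, 0, -0.03], "roll": 5, "hand": 0},
  ],
)

```text
time: 5.27
tool_pos: [500.8, -125.6, 277.7]
tool_rot: [-3.078, 0.323, 0.073]
ft_force: [1.0, -0.5, -2.2]
width: 0.132
```

```bash
cat >> d.py <<'E'
print("q",np.array(o["joint_positions"]),"tilt",np.degrees(np.arccos(-M[2,2])),"r",np.hypot(*o["tool_pos"][:2]),"az",np.degrees(np.arctan2(o["tool_pos"][1],o["tool_pos"][0])))
E
python3 d.py
```

```text
5.2667 [ 500.792 -125.596  277.712] [-3.078  0.323  0.073] [ 0.982 -0.546 -2.184] 0.13183359238064282
yaw -11.935143157541548 toolz [-0.042  0.05  -0.998]
q [-0.406 -0.196  1.774  0.029  1.623 -0.196] tilt 3.7566465248373833 r 516.3009083206958 az -14.079079792351584
```

arm_command(
  steps=[
    {"slide": [0, -0.024, -0.03], "roll": 0, "hand": 0},
    {"slide": [0, -0.024, -0.03], "roll": 0, "hand": 0},
    {"slide": [0, -0.024, -0.03], "roll": 0, "hand": 0},
    {"slide": [0, -0.024, -0.03], "roll": 0, "hand": 0},
    {"slide": [0, 0, -0.04], "roll": 0, "hand": 0},
    {"slide": [0, 0, -0.04], "roll": 0, "hand": 0},
    {"slide": [0, 0, -0.04], "roll": 0, "hand": 0},
    {"slide": [0, 0, -0.04], "roll": 0, "hand": 0},
  ],
)

```text
time: 5.93
tool_pos: [530.6, -40.6, 571.8]
tool_rot: [-3.078, 0.33, 0.077]
ft_force: [1.1, 0.3, -2.0]
width: 0.131
```

```bash
python3 d.py
```

```text
5.9333 [530.577 -40.559 571.8  ] [-3.078  0.33   0.077] [ 1.136  0.283 -1.982] 0.13117465465615996
yaw -12.163321355792167 toolz [-0.044  0.05  -0.998]
q [-0.236 -0.111  1.215  0.044  2.092 -0.002] tilt 3.8197638677183203 r 532.1245887790506 az -4.371379543868612
```

arm_command(
  steps=[
    {"slide": [0, 0, -0.04], "roll": 0, "hand": 0},
    {"slide": [0, 0, -0.04], "roll": 0, "hand": 0},
    {"slide": [0, 0, -0.04], "roll": 0, "hand": 0},
    {"slide": [0, 0, -0.04], "roll": 0, "hand": 0},
  ],
)

```text
time: 6.27
tool_pos: [535.3, -47.5, 738.6]
tool_rot: [-3.079, 0.328, 0.073]
ft_force: [0.8, 0.5, -1.2]
width: 0.129
```

```bash
python3 d.py
```

```text
6.2667 [535.32  -47.521 738.57 ] [-3.079  0.328  0.073] [ 0.765  0.544 -1.236] 0.12948649705263102
yaw -12.104677136895418 toolz [-0.042  0.049 -0.998]
q [-0.247  0.095  0.707  0.054  2.391  0.005] tilt 3.709748651612768 r 537.4253184273156 az -5.072909680723472
```

arm_command(
  steps=[
    {"slide": [0, 0, -0.03], "roll": 0, "hand": 0},
    {"slide": [0, 0, -0.03], "roll": 0, "hand": 0},
    {"slide": [0, 0, -0.03], "roll": 0, "hand": 0},
    {"slide": [0, 0, -0.03], "roll": 0, "hand": 0},
  ],
)

```text
time: 6.6
tool_pos: [531.3, -52.0, 838.8]
tool_rot: [-3.083, 0.329, 0.007]
ft_force: [0.5, -0.1, -2.7]
width: 0.133
```

```bash
python3 d.py
```

```text
6.6 [531.268 -51.977 838.794] [-3.083  0.329  0.007] [ 0.461 -0.107 -2.716] 0.13281596362621642
yaw -12.188244453501008 toolz [-0.     0.041 -0.999]
q [-0.258  0.328  0.206  0.079  2.617  0.023] tilt 2.3388251650860195 r 533.8049238972249 az -5.587777122847205
```

arm_command(
  steps=[
    {"slide": [-0.03, 0, 0], "roll": 0, "hand": 0},
    {"slide": [-0.03, 0, 0], "roll": 0, "hand": 0},
    {"slide": [-0.03, 0, 0], "roll": 0, "hand": 0},
    {"slide": [-0.03, 0, 0], "roll": 0, "hand": 0},
  ],
)

```text
time: 6.93
tool_pos: [419.2, -29.0, 832.0]
tool_rot: [-3.081, 0.332, 0.028]
ft_force: [0.1, 0.4, -1.3]
width: 0.13
```

```bash
python3 d.py
```

```text
6.9333 [419.228 -28.968 832.049] [-3.081  0.332  0.028] [ 0.131  0.436 -1.295] 0.1300197715992534
yaw -12.256909425449079 toolz [-0.013  0.044 -0.999]
q [-0.273 -0.018  0.623  0.071  2.559  0.   ] tilt 2.645657157065958 r 420.22755692428586 az -3.9528125962490677
```

arm_command(
  steps=[
    {"slide": [-0.01, 0, -0.03], "roll": 0, "hand": 0},
    {"slide": [-0.01, 0, -0.03], "roll": 0, "hand": 0},
    {"slide": [-0.01, 0, -0.03], "roll": 0, "hand": 0},
    {"slide": [-0.01, 0, -0.03], "roll": 0, "hand": 0},
    {"slide": [-0.01, 0, -0.03], "roll": 0, "hand": 0},
    {"slide": [-0.01, 0, -0.03], "roll": 0, "hand": 0},
  ],
)

```text
time: 7.43
tool_pos: [353.3, -16.0, 894.2]
tool_rot: [-3.088, 0.336, -0.128]
ft_force: [-0.6, 0.3, -2.0]
width: 0.132
```

```bash
python3 d.py
```

```text
7.4333 [353.272 -15.998 894.237] [-3.088  0.336 -0.128] [-0.614  0.314 -1.999] 0.1318870341446744
yaw -12.508220833571244 toolz [ 0.085  0.024 -0.996]
q [-0.295 -0.064  0.51   0.096  2.619  0.006] tilt 5.084348666156555 r 353.63368064322265 az -2.5929595078524192
```

arm_command(
  steps=[
    {"slide": [-0.01, 0, -0.03], "roll": 0, "hand": 0},
    {"slide": [-0.01, 0, -0.03], "roll": 0, "hand": 0},
    {"slide": [-0.01, 0, -0.03], "roll": 0, "hand": 0},
    {"slide": [-0.01, 0, -0.03], "roll": 0, "hand": 0},
    {"slide": [-0.01, 0, -0.03], "roll": 0, "hand": 0},
    {"slide": [-0.01, 0, -0.03], "roll": 0, "hand": 0},
    {"slide": [-0.01, 0, -0.03], "roll": 0, "hand": 0},
    {"slide": [-0.01, 0, -0.03], "roll": 0, "hand": 0},
  ],
)

```text
time: 8.1
tool_pos: [253.9, 12.7, 956.6]
tool_rot: [-3.086, 0.343, -0.438]
ft_force: [-1.0, -0.2, -1.7]
width: 0.134
```

```bash
cat >> d.py <<'E'
b=np.radians(-11.5);a=np.radians(32)
X=np.array([np.cos(a)*np.cos(b),np.cos(a)*np.sin(b),np.sin(a)]);Y=np.array([-np.sin(b),np.cos(b),0]);B=np.c_[X,Y,np.cross(X,Y)]
T=np.c_[X,-Y,-np.cross(X,Y)]
print("rotvec from tool to board-aligned tool, tool axes deg",np.degrees(R.from_matrix(M.T@T).as_rotvec()),"q1deg",np.degrees(o["joint_positions"][0]))
E
python3 d.py
```

```text
8.1 [253.922  12.708 956.569] [-3.086  0.343 -0.438] [-0.965 -0.181 -1.72 ] 0.13434284997672236
yaw -12.986716096816428 toolz [ 0.275 -0.024 -0.961]
q [-0.32  -0.187  0.433  0.128  2.619  0.021] tilt 16.046850191303413 r 254.23999538764022 az 2.8650670050280134
rotvec from tool to board-aligned tool, tool axes deg [-1.566 16.069 -1.67 ] q1deg -18.33767507952475
```

arm_command(
  steps=[
    {"slide": [-0.015, 0, -0.025], "roll": 0, "hand": 0},
    {"slide": [-0.015, 0, -0.025], "roll": 0, "hand": 0},
    {"slide": [-0.015, 0, -0.025], "roll": 0, "hand": 0},
    {"slide": [-0.015, 0, -0.025], "roll": 0, "hand": 0},
    {"slide": [-0.015, 0, -0.025], "roll": 0, "hand": 0},
    {"slide": [-0.015, 0, -0.025], "roll": 0, "hand": 0},
  ],
)

```text
time: 8.6
tool_pos: [149.2, 57.9, 977.6]
tool_rot: [3.042, -0.361, 0.605]
ft_force: [0.1, -0.0, -1.9]
width: 0.136
```

```bash
python3 d.py
```

```text
8.6 [149.204  57.899 977.584] [ 3.042 -0.361  0.605] [ 0.15  -0.01  -1.853] 0.1359803771889353
yaw -13.84997263001256 toolz [ 0.375 -0.063 -0.925]
q [ 0.03  -0.308  0.442 -0.15   2.62   0.121] tilt 22.367605062433565 r 160.04443684429452 az 21.208881260673518
rotvec from tool to board-aligned tool, tool axes deg [-0.552  9.657 -2.231] q1deg 1.7271774486522464
```

arm_command(
  steps=[
    {"slide": [0.008, 0.006, -0.025], "roll": 0, "hand": 0},
    {"slide": [0.005, 0.006, -0.025], "roll": 0, "hand": 0},
    {"slide": [0.005, 0.006, -0.025], "roll": 0, "hand": 0},
    {"slide": [0.005, 0.006, -0.025], "roll": 0, "hand": 0},
  ],
)

```text
time: 8.93
tool_pos: [125.5, 57.5, 1011.7]
tool_rot: [2.999, -0.356, 0.743]
ft_force: [0.2, 0.1, -2.0]
width: 0.124
```

```bash
python3 d.py
```

```text
8.9333 [ 125.469   57.55  1011.736] [ 2.999 -0.356  0.743] [ 0.217  0.143 -2.043] 0.12415979299776309
yaw -13.919345803238645 toolz [ 0.457 -0.085 -0.885]
q [ 0.447 -0.216  0.263 -0.581  2.619  0.109] tilt 27.69400051632503 r 138.0376128177197 az 24.63977045035718
rotvec from tool to board-aligned tool, tool axes deg [-0.39   4.318 -2.16 ] q1deg 25.596465271502765
```

arm_command(
  steps=[
    {"slide": [0.012, 0.006, -0.025], "roll": 0, "hand": 0},
    {"slide": [0.012, 0.006, -0.025], "roll": 0, "hand": 0},
    {"slide": [0.012, 0.006, -0.025], "roll": 0, "hand": 0},
  ],
)

```text
time: 9.18
tool_pos: [112.0, 48.8, 1036.5]
tool_rot: [2.973, -0.343, 0.832]
ft_force: [-12.5, -23.2, 21.0]
width: 0.129
```

```bash
python3 d.py
```

```text
9.1833 [ 111.959   48.776 1036.498] [ 2.973 -0.343  0.832] [-12.516 -23.244  20.952] 0.12922871561062577
yaw -13.620238687077663 toolz [ 0.509 -0.093 -0.856]
q [ 0.788 -0.094  0.055 -1.025  2.619 -0.016] tilt 31.149878045166055 r 122.12250083405497 az 23.540894734628147
rotvec from tool to board-aligned tool, tool axes deg [-0.572  0.864 -1.82 ] q1deg 45.15283643916584
```

arm_command(
  steps=[
    {"slide": [0.01, 0.0, 0.01], "roll": 0, "hand": 0},
    {"slide": [0.015, 0, 0.02], "roll": 0, "hand": 0},
    {"slide": [0.015, 0, 0.02], "roll": 0, "hand": 0},
  ],
)

```text
time: 9.43
tool_pos: [130.0, 48.9, 1031.8]
tool_rot: [2.973, -0.31, 0.844]
ft_force: [0.0, -0.7, -2.1]
width: 0.129
```

```bash
python3 d.py
```

```text
9.4333 [ 130.013   48.885 1031.768] [ 2.973 -0.31   0.844] [ 0.031 -0.723 -2.066] 0.12927838490205995
yaw -12.27884074843158 toolz [ 0.517 -0.088 -0.852]
q [ 0.332 -0.172  0.152 -0.518  2.607  0.02 ] tilt 31.610167402681096 r 138.8999576078713 az 20.606371247544004
rotvec from tool to board-aligned tool, tool axes deg [-0.95   0.408 -0.667] q1deg 19.03807355868247
```

```bash
cat >> d.py <<'E'
O=np.array([535.2,240.4,100])
for c in (150,60):
    t=O+B@np.array([38,-1.5,17+c]); print("clear",c,t,"slide",M.T@(t-o["tool_pos"]))
E
python3 d.py|tail -2
```

```text
clear 150 [479.76  250.149 261.761] slide [-148.627 -251.677  818.724]
clear 60 [526.495 240.64  185.437] slide [-147.977 -250.188  908.71 ]
```

arm_command(
  steps=[
    {"slide": [0, 0, 0.03], "roll": 0, "hand": 0},
    {"slide": [0, 0, 0.035], "roll": 0, "hand": 0},
    {"slide": [0, 0, 0.035], "roll": 0, "hand": 0},
    {"slide": [0, -0.01, 0.035], "roll": 0, "hand": 0},
    {"slide": [0, -0.01, 0.035], "roll": 0, "hand": 0},
    {"slide": [-0.005, -0.01, 0.035], "roll": 0, "hand": 0},
    {"slide": [-0.005, -0.01, 0.035], "roll": 0, "hand": 0},
    {"slide": [-0.005, -0.01, 0.035], "roll": 0, "hand": 0},
  ],
)

```text
time: 10.1
tool_pos: [240.4, 43.6, 845.6]
tool_rot: [2.896, -0.496, 0.854]
ft_force: [-1.0, 0.3, -0.8]
width: 0.128
```

```bash
python3 d.py
```

```text
10.1 [240.371  43.624 845.605] [ 2.896 -0.496  0.854] [-0.997  0.317 -0.807] 0.12792568005412405
yaw -19.703476630766836 toolz [ 0.514 -0.167 -0.841]
q [ 0.157 -0.635  1.108 -0.294  2.129  0.271] tilt 32.72327583922503 r 244.29746353405014 az 10.28649017748997
rotvec from tool to board-aligned tool, tool axes deg [ 3.489 -0.765 -6.923] q1deg 8.978873264833116
clear 150 [479.76  250.149 261.761] slide [-184.48  -266.047  579.672]
clear 60 [526.495 240.64  185.437] slide [-186.009 -271.438  669.498]
```

arm_command(
  steps=[
    {"slide": [0, -0.04, 0], "roll": 0, "hand": 0},
    {"slide": [0, -0.04, 0], "roll": 0, "hand": 0},
    {"slide": [0, -0.04, 0], "roll": 0, "hand": 0},
    {"slide": [0, -0.04, 0], "roll": 0, "hand": 0},
    {"slide": [0, 0, 0], "roll": 0, "hand": 0},
  ],
)

```text
time: 10.52
tool_pos: [292.8, 176.7, 829.8]
tool_rot: [2.887, -0.511, 0.815]
ft_force: [1.5, 0.9, -3.4]
width: 0.132
```

```bash
python3 d.py
```

```text
10.5167 [292.79  176.694 829.837] [ 2.887 -0.511  0.815] [ 1.511  0.925 -3.364] 0.13249277949967347
yaw -20.008448336166026 toolz [ 0.49  -0.183 -0.852]
q [ 0.699 -0.407  1.032 -0.572  2.141  0.644] tilt 31.560150772912106 r 341.9747689460572 az 31.11024322943076
rotvec from tool to board-aligned tool, tool axes deg [ 4.732  0.456 -7.232] q1deg 40.05633544446289
clear 150 [479.76  250.149 261.761] slide [-169.035 -135.46   562.265]
clear 60 [526.495 240.64  185.437] slide [-168.79  -142.909  651.956]
```

arm_command(
  steps=[
    {"slide": [-0.009, -0.007, 0.03], "roll": -4, "hand": 0},
    {"slide": [-0.009, -0.007, 0.03], "roll": -3, "hand": 0},
    {"slide": [-0.009, -0.007, 0.03], "roll": 0, "hand": 0},
    {"slide": [-0.009, -0.007, 0.03], "roll": 0, "hand": 0},
    {"slide": [-0.009, -0.007, 0.03], "roll": 0, "hand": 0},
    {"slide": [-0.009, -0.007, 0.03], "roll": 0, "hand": 0},
    {"slide": [-0.009, -0.007, 0.03], "roll": 0, "hand": 0},
    {"slide": [-0.009, -0.007, 0.03], "roll": 0, "hand": 0},
  ],
)

```text
time: 11.18
tool_pos: [364.1, 206.5, 578.1]
tool_rot: [2.898, -0.307, 0.802]
ft_force: [-0.1, 0.0, -2.3]
width: 0.131
```

```bash
python3 d.py
```

```text
11.1833 [364.081 206.484 578.099] [ 2.898 -0.307  0.802] [-0.076  0.015 -2.306] 0.13094635358281725
yaw -10.9841450626758 toolz [ 0.495 -0.167 -0.853]
q [ 0.622 -0.606  1.643 -0.445  1.743  0.675] tilt 31.503393830040938 r 418.5576098303986 az 29.55922879294225
rotvec from tool to board-aligned tool, tool axes deg [3.731 0.71  0.464] q1deg 35.65151128553387
clear 150 [479.76  250.149 261.761] slide [-74.274 -87.427 319.684]
clear 60 [526.495 240.64  185.437] slide [-73.135 -93.279 409.486]
```

arm_command(
  steps=[
    {"slide": [-0.009, -0.01, 0.034], "roll": 0, "hand": 0},
    {"slide": [-0.009, -0.01, 0.034], "roll": 0, "hand": 0},
    {"slide": [-0.009, -0.01, 0.034], "roll": 0, "hand": 0},
    {"slide": [-0.009, -0.01, 0.034], "roll": 0, "hand": 0},
    {"slide": [-0.009, -0.01, 0.034], "roll": 0, "hand": 0},
    {"slide": [-0.009, -0.01, 0.034], "roll": 0, "hand": 0},
    {"slide": [-0.009, -0.01, 0.034], "roll": 0, "hand": 0},
    {"slide": [-0.009, -0.01, 0.03], "roll": 0, "hand": 0},
  ],
)

```text
time: 11.85
tool_pos: [453.1, 251.0, 291.6]
tool_rot: [2.907, -0.313, 0.798]
ft_force: [-0.3, 0.8, -2.7]
width: 0.132
```

```bash
python3 d.py
```

```text
11.85 [453.134 251.001 291.605] [ 2.907 -0.313  0.798] [-0.257  0.767 -2.69 ] 0.13233995107131943
yaw -11.33523387401491 toolz [ 0.492 -0.16  -0.856]
q [ 0.58  -0.447  2.011 -0.44   1.247  0.866] tilt 31.148438823557186 r 518.0078676789963 az 28.982986438647398
rotvec from tool to board-aligned tool, tool axes deg [3.37  1.02  0.171] q1deg 33.256954280192424
clear 150 [479.76  250.149 261.761] slide [ 7.167 -6.747 38.774]
clear 60 [526.495 240.64  185.437] slide [  8.776 -12.035 128.604]
```

Near clear 190 mm. I'll go to about 70 mm and look with the wrist, scene and side cameras.

arm_command(
  steps=[
    {"slide": [0.002, -0.003, 0.025], "roll": 0, "hand": 0},
    {"slide": [0.002, -0.003, 0.025], "roll": 0, "hand": 0},
    {"slide": [0.002, -0.003, 0.025], "roll": 0, "hand": 0},
    {"slide": [0.002, -0.003, 0.02], "roll": 0, "hand": 0},
    {"slide": [0, 0, 0], "roll": 0, "hand": 0},
  ],
)

```text
time: 12.27
tool_pos: [504.6, 242.8, 194.8]
tool_rot: [2.909, -0.311, 0.766]
ft_force: [-0.8, 0.2, -2.2]
width: 0.133
```

```bash
python3 d.py
python3 - <<'E'
from h import *
import json
w=save("wrist","wrist3.png");c=cams.calibration("wrist"); json.dump({k:np.array(v).tolist() for k,v in c.items()},open("w3.json","w"))
a=save("scene","scene3.png");b=save("side","side3.png")
out=np.zeros((600,800,3),np.uint8)
out[:300,:400]=cv2.resize(w[:,:,::-1],(400,300))
out[:300,405:795]=cv2.resize(a[240:390,345:540,::-1],None,fx=2,fy=2,interpolation=cv2.INTER_CUBIC)
out[302:600,0:450]=cv2.resize(b[90:239,170:395,::-1],None,fx=2,fy=2,interpolation=cv2.INTER_CUBIC)[:298]
cv2.imwrite("pics/c4.png",out)
E
```

```text
12.2667 [504.649 242.802 194.847] [ 2.909 -0.311  0.766] [-0.806  0.23  -2.168] 0.1331243157212748
yaw -11.150921764271478 toolz [ 0.473 -0.164 -0.865]
q [ 0.502 -0.272  2.038 -0.443  1.05   0.874] tilt 30.078654606283244 r 560.0208340956237 az 25.69357961390271
rotvec from tool to board-aligned tool, tool axes deg [3.82  2.152 0.375] q1deg 28.73529738056246
clear 150 [479.76  250.149 261.761] slide [ 10.876   2.557 -70.895]
clear 60 [526.495 240.64  185.437] slide [14.273 -3.427 18.841]
```

View pics/c4.png

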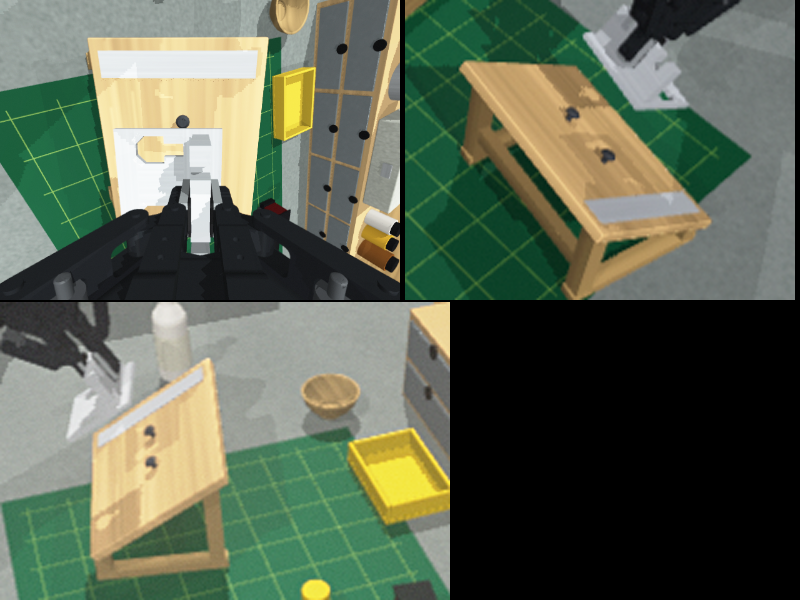

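```bash
python3 - <<'E'
import cv2
w=cv2.imread("pics/wrist3.png"); cv2.imwrite("pics/c5.png",cv2.resize(w[170:370,170:400],None,fx=3,fy=3,interpolation=cv2.INTER_CUBIC))
E
sed -e 's/side0/side3/;s/scene0/scene3/' m1.py > m3.py; python3 m3.py|head -6
```

```text
screws
[244.54545455 154.54545455] [ 5  6  4  4 11] [445.62857143 317.51428571] [ 4  5  7  7 35]
[537.3689216  268.55755532 105.50197011] [np.float64(0.9441430762223613), np.float64(0.9441430762222519)]
[244.84615385 170.        ] [ 4  5  5  4 13] [428.        296.5483871] [ 4  5  7  7 31]
[525.96120021 213.73855525 105.46971491] [np.float64(0.6782614659489562), np.float64(0.6782614659490502)]
dist 55.993391715257665 dir [2.03733352e-01 9.79026246e-01 5.76053757e-04] mid [531.6650609  241.14805529 105.48584251]
```

View pics/c5.png

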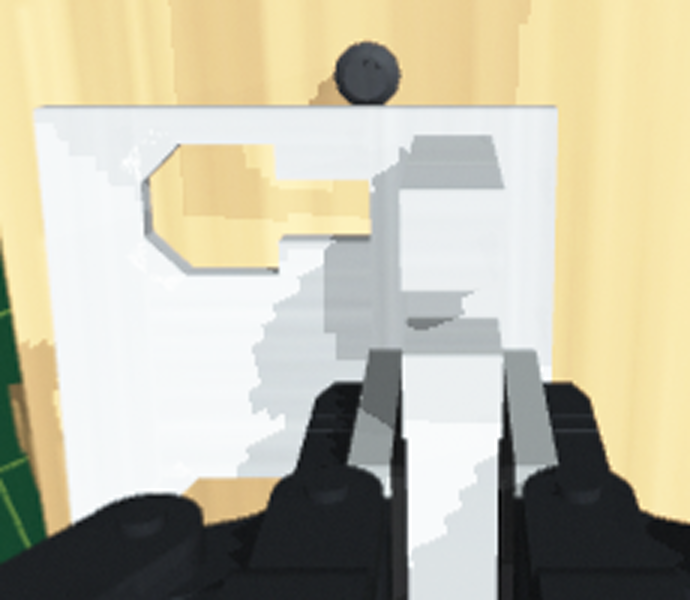

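Wrist crop: plate edge corners at (37,107) and (557,107), the hole centred near (207,207), and the rib post top edge at (400,188)–(505,188). The screw head is at (367,72). I'll solve the holder's pose with PnP.

```bash
cat > m4.py <<'E'
from h import *
import json
c=json.load(open("w3.json")); g=lambda x,y:(170+(x+.5)/3-.5,170+(y+.5)/3-.5)
obj=np.array([(-40,44,5),(40,44,5),(-14,28,5),(11,28,5),(18,40,47),(30,40,47)],float)
px=[(37,107),(557,107),(209,207),(370,209),(400,188),(505,188)]
Rc=R.from_rotvec(c["rotation"]).as_matrix()
n=[]
for p in px:
    o,d=ray(c,*g(*p)); q=Rc.T@d; n.append([q[0]/-q[2],-q[1]/-q[2]])
n=np.array(n)
ok,rv,tv=cv2.solvePnP(obj,n,np.eye(3),None,flags=cv2.SOLVEPNP_SQPNP); rv,tv=cv2.solvePnPRefineLM(obj,n,np.eye(3),None,rv,tv)
pr=cv2.projectPoints(obj,rv,tv,np.eye(3),None)[0][:,0]; print("resid px",(pr-n)*343)
F=np.diag([1,-1,-1.]); H=Rc@F@cv2.Rodrigues(rv)[0]; P=Rc@F@tv[:,0]+np.array(c["position"])
print("holder origin",P); print(H)
ob=dict(tool_pos=np.array([504.649,242.802,194.847]),rot=np.array([2.909,-.311,.766])); M=R.from_rotvec(ob["rot"]).as_matrix()
t=H.T@(ob["tool_pos"]-P); print("TCP in holder frame",t)
print("tool->holder tilt deg", np.degrees(R.from_matrix(M.T@H@np.diag([1,-1,-1])).as_rotvec()))
b=np.radians(-11.6);a=np.radians(32)
X=np.array([np.cos(a)*np.cos(b),np.cos(a)*np.sin(b),np.sin(a)]);Y=np.array([-np.sin(b),np.cos(b),0]);B=np.c_[X,Y,np.cross(X,Y)]
print("holder->board rot deg (holder axes)",np.degrees(R.from_matrix(H.T@B).as_rotvec()))
s=B[:,2]; 
for zz in (105.5,107,110.2):
  h=(zz-100)/s[2]; O=np.array([531.7,241.1,zz])-s*h; print("O",O)
# screw head top from wrist at height 12 above surface -> compare
O=np.array([535.2,240.4,100]); p,d=ray(c,*g(367,72)); k=((O+12*s-p)@s)/(d@s); hit=p+d*k; print("wrist screw (board frame, using O)",B.T@(hit-O))
E
python3 m4.py
```

```text
resid px [[-0.36950788 -0.26652989]
 [-0.09748     0.11015416]
 [ 0.63967229  0.38231333]
 [-0.05714386 -0.17883534]
 [ 0.0632681  -0.04997133]
 [-0.13955278  0.01826851]]
holder origin [492.10959164 244.58292817 169.07133377]
[[ 0.85012526  0.24855527 -0.46422767]
 [-0.16885965  0.96371004  0.20675923]
 [ 0.49877196 -0.09738192  0.8612452 ]]
TCP in holder frame [23.81697423 -1.10964635 16.00980512]
tool->holder tilt deg [-2.48496088  0.06570217  0.0935579 ]
holder->board rot deg (holder axes) [ 6.26227866 -2.06129221 -0.43036039]
O [535.06658603 240.40893913 100.        ]
O [535.98474586 240.22046799 100.        ]
O [537.94348682 239.81839621 100.        ]
wrist screw (board frame, using O) [ 2.50300498 30.98175923 12.        ]
```

```bash
cat > e.py <<'E'
# usage: e.py rotx roty rotz tcp_in_holder(3) target board coords of holder origin (3)
import sys
from h import *
a=list(map(float,sys.argv[1:]))
o=st(); M=R.from_rotvec(o["tool_rot"]).as_matrix(); t=np.array(o["tool_pos"])
b=np.radians(-11.6);s=np.radians(32)
X=np.array([np.cos(s)*np.cos(b),np.cos(s)*np.sin(b),np.sin(s)]);Y=np.array([-np.sin(b),np.cos(b),0]);B=np.c_[X,Y,np.cross(X,Y)]
O=np.array([537.3,241.6,100])
H=M@R.from_rotvec(np.radians(a[:3])).as_matrix()@np.diag([1,-1,-1])
P=t-H@np.array(a[3:6])
print("holder in board",B.T@(P-O),"holder->board deg",np.degrees(R.from_matrix(H.T@B).as_rotvec()), "force board",B.T@np.array(o["ft_force"]))
print("slide",M.T@(O+B@np.array(a[6:9])-P))
print("q",np.array(o["joint_positions"]))
E
python3 e.py -2.48 0 0 23.8 -1.1 16 -56 0 20
```

```text
12.4167 [505.765 244.517 200.807] [ 2.911 -0.311  0.778] [-0.172 -0.104 -1.706] 0.13136746771669933
holder in board [ 2.447 -4.189 86.881] holder->board deg [ 5.961 -1.743 -0.422] force board [-1.029 -0.136 -1.368]
slide [-56.338  -8.68   68.245]
q [ 0.504 -0.278  2.033 -0.444  1.052  0.874]
```

arm_command(
  steps=[
    {"slide": [-0.018, -0.003, 0.008], "roll": 0, "hand": 0},
    {"slide": [-0.018, -0.003, 0.015], "roll": 0, "hand": 0},
    {"slide": [-0.016, -0.002, 0.02], "roll": 0, "hand": 0},
    {"slide": [0, 0, 0.018], "roll": 0, "hand": 0},
    {"slide": [0, 0, 0], "roll": 0, "hand": 0},
    {"slide": [0, 0, 0], "roll": 0, "hand": 0},
  ],
  newtons=40,
)

```text
time: 12.92
tool_pos: [497.1, 257.7, 137.1]
tool_rot: [2.919, -0.317, 0.815]
ft_force: [-0.0, 0.6, -2.0]
width: 0.128
```

```bash
python3 e.py -2.48 0 0 23.8 -1.1 16 -56 0 10
```

```text
12.9167 [497.138 257.714 137.112] [ 2.919 -0.317  0.815] [-0.023  0.626 -2.016] 0.12790431559477003
holder in board [-40.411   7.481  38.25 ] holder->board deg [ 4.906 -0.598  0.081] force board [-1.194  0.609 -1.631]
slide [-15.282   6.301  28.702]
q [ 0.536 -0.216  2.1   -0.499  0.925  0.99 ]
```

arm_command(
  steps=[
    {"slide": [-0.008, 0.003, 0.008], "roll": 0, "hand": 0},
    {"slide": [-0.007, 0.003, 0.008], "roll": 0, "hand": 0},
    {"slide": [0, 0, 0.004], "roll": 0, "hand": 0},
    {"slide": [0, 0, 0], "roll": 0, "hand": 0},
  ],
  newtons=20,
)

```text
time: 13.25
tool_pos: [495.2, 253.4, 118.0]
tool_rot: [2.921, -0.319, 0.83]
ft_force: [-0.6, 0.1, -1.9]
width: 0.126
```

```bash
python3 e.py -2.48 0 0 23.8 -1.1 16 -56 0 0
```

```text
13.25 [495.223 253.446 118.006] [ 2.921 -0.319  0.83 ] [-0.615  0.065 -1.911] 0.1259565309543282
holder in board [-51.261   3.111  22.379] holder->board deg [ 4.493 -0.113  0.295] force board [-1.535 -0.06  -1.294]
slide [-4.683  2.348 22.484]
q [ 0.53  -0.206  2.129 -0.516  0.878  1.013]
```

arm_command(
  steps=[
    {"slide": [-0.002, 0.001, 0.007], "roll": 0, "hand": 0},
    {"slide": [-0.002, 0.001, 0.006], "roll": 0, "hand": 0},
    {"slide": [0, 0, 0.004], "roll": 0, "hand": 0},
    {"slide": [0, 0, 0], "roll": 0, "hand": 0},
  ],
)

```text
time: 13.58
tool_pos: [501.2, 249.6, 101.0]
tool_rot: [2.922, -0.32, 0.833]
ft_force: [-1.2, 0.1, -2.0]
width: 0.128
```

```bash
python3 e.py -2.48 0 0 23.8 -1.1 16 -56 0 0
```

```text
13.5833 [501.175 249.586 100.976] [ 2.922 -0.32   0.833] [-1.164  0.084 -2.018] 0.12788846148764488
holder in board [-54.661   0.559   4.402] holder->board deg [ 4.441 -0.033  0.343] force board [-2.051 -0.152 -1.098]
slide [-1.334  0.416  4.419]
q [ 0.516 -0.174  2.134 -0.528  0.837  1.025]
```

Now I'll press gently in small steps.

arm_command(
  steps=[
    {"slide": [0, 0, 0.003], "roll": 0, "hand": 0},
    {"slide": [0, 0, 0.003], "roll": 0, "hand": 0},
  ],
)

```text
time: 13.75
tool_pos: [503.7, 247.0, 97.5]
tool_rot: [2.916, -0.323, 0.827]
ft_force: [-21.5, -8.3, 16.5]
width: 0.126
```

arm_command(
  steps=[
    {"slide": [0, 0, 0.003], "roll": 0, "hand": 0},
    {"slide": [0, 0, 0.002], "roll": 0, "hand": 0},
  ],
)

```text
time: 13.92
tool_pos: [503.9, 246.2, 96.6]
tool_rot: [2.913, -0.329, 0.817]
ft_force: [-26.8, -0.9, 20.1]
width: 0.127
```

```bash
python3 e.py -2.48 0 0 23.8 -1.1 16 -56 0 0
```

```text
13.9167 [503.928 246.194  96.58 ] [ 2.913 -0.329  0.817] [-26.798  -0.889  20.126] 0.12726940082062915
holder in board [-54.24   -2.353  -0.943] holder->board deg [ 5.217 -0.449  0.499] force board [-11.445  -6.259  30.884]
slide [-1.789 -2.29  -1.041]
q [ 0.511 -0.158  2.126 -0.531  0.843  1.028]
```

arm_command(
  steps=[
    {"slide": [0, 0, -0.003], "roll": 0, "hand": 0},
    {"slide": [0, 0, -0.008], "roll": 0, "hand": 0},
    {"slide": [0, 0, -0.01], "roll": 0, "hand": 0},
    {"slide": [0, 0, -0.006], "roll": 0, "hand": 0},
    {"slide": [0, 0, 0], "roll": 0, "hand": 0},
    {"slide": [0, 0, 0], "roll": 0, "hand": 0},
  ],
  newtons=40,
)

```text
time: 14.42
tool_pos: [490.1, 251.9, 123.8]
tool_rot: [2.914, -0.329, 0.822]
ft_force: [0.5, 1.0, -1.7]
width: 0.129
```

Run:
```python
from h import *
import json
o=st();c=cams.calibration("wrist"); w=save("wrist","wrist4.png"); json.dump(dict({k:np.array(v).tolist() for k,v in c.items()},tp=list(o["tool_pos"]),tr=list(o["tool_rot"])),open("w4.json","w"))
st()
cv2.imwrite("pics/c6.png",cv2.resize(w[130:330,170:430,::-1],None,fx=3,fy=3,interpolation=cv2.INTER_CUBIC))
```

```text
14.4167 [490.064 251.867 123.832] [ 2.914 -0.329  0.822] [ 0.488  0.994 -1.692] 0.12882559468279886
14.4667 [490.168 251.844 123.809] [ 2.914 -0.329  0.822] [-0.66   0.409 -1.683] 0.13056711735651472
```

View pics/c6.png

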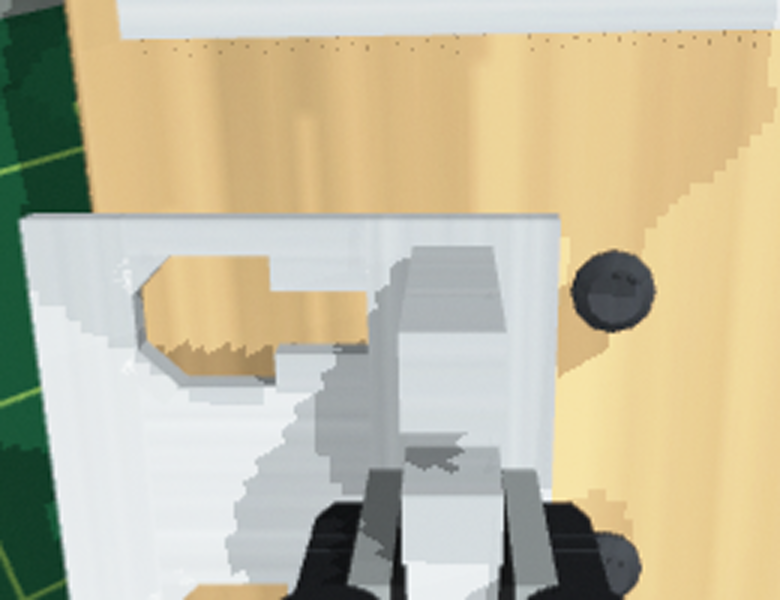

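Wrist crop: plate corners at (20,218) and (560,218), hole centre (201,321), slot end (368,322), and rib post edge (398,332)–(506,332). The +y screw head is at (613,291), and part of the second one shows at (612,565).

```bash
cat > m5.py <<'E'
from h import *
import json
def solve(f,off,px,obj,tcpz=16):
    c=json.load(open(f)); g=lambda x,y:(off[0]+(x+.5)/3-.5,off[1]+(y+.5)/3-.5)
    Rc=R.from_rotvec(c["rotation"]).as_matrix(); n=[]
    for p in px:
        q=Rc.T@ray(c,*g(*p))[1]; n.append([q[0]/-q[2],q[1]/q[2]])
    n=np.array(n); obj=np.array(obj,float)
    ok,rv,tv=cv2.solvePnP(obj,n,np.eye(3),None,flags=cv2.SOLVEPNP_SQPNP); rv,tv=cv2.solvePnPRefineLM(obj,n,np.eye(3),None,rv,tv)
    print("resid px",((cv2.projectPoints(obj,rv,tv,np.eye(3),None)[0][:,0]-n)*343).round(2).tolist())
    F=np.diag([1,-1,-1.]); H=Rc@F@cv2.Rodrigues(rv)[0]; P=Rc@F@tv[:,0]+np.array(c["position"])
    M=R.from_rotvec(c["tr"]).as_matrix()
    print("TCP in holder",H.T@(np.array(c["tp"])-P),"tool->holder deg",np.degrees(R.from_matrix(M.T@H@np.diag([1,-1,-1])).as_rotvec()))
    return c,g,H,P
b=np.radians(-11.6);a=np.radians(32)
X=np.array([np.cos(a)*np.cos(b),np.cos(a)*np.sin(b),np.sin(a)]);Y=np.array([-np.sin(b),np.cos(b),0]);B=np.c_[X,Y,np.cross(X,Y)]
O=np.array([537.3,241.6,100])
def screw(c,g,p,h=11.5):
    o,d=ray(c,*g(*p)); return B.T@(o+d*(((O-o)@B[:,2]+h)/(d@B[:,2]))-O)
obj=[(-40,44,5),(40,44,5),(-14,28,5),(11,28,5),(18,40,47),(30,40,47)]
if __name__=="__main__":
    c,g,H,P=solve("w4.json",(170,130),[(20,218),(560,218),(201,321),(368,322),(398,332),(506,332)],obj)
    print("holder in board",B.T@(P-O),"holder->board deg",np.degrees(R.from_matrix(H.T@B).as_rotvec()))
    print("screw +y",screw(c,g,(613,291)),"screw -y",screw(c,g,(601,565)))
    k=P+H@np.array([-14,28,0.]);print("hole +y in board",B.T@(k-O))
E
python3 m5.py
```

```text
resid px [[-0.36, -0.06], [0.02, 0.18], [0.78, 0.11], [-0.38, -0.17], [-0.11, -0.04], [0.07, -0.01]]
TCP in holder [24.51956526 -2.21224946 16.00350032] tool->holder deg [ 2.48157402 -0.06000782  0.02516274]
holder in board [-52.95360069   2.9921196   29.96516436] holder->board deg [ 0.10445283 -0.34570616  0.58256307]
screw +y [-0.63138448 28.7956874  11.5       ] screw -y [ -0.70320016 -25.74789371  11.5       ]
hole +y in board [-66.66808895  31.13304636  29.99760161]
```

```bash
python3 e.py 2.48 0 0 24.5 -2.2 16 13.4 1 22
```

```text
14.4667 [490.168 251.844 123.809] [ 2.914 -0.329  0.822] [-0.66   0.409 -1.683] 0.13056711735651472
holder in board [-52.84    2.964  29.866] holder->board deg [ 0.111 -0.283  0.555] force board [-1.51   0.268 -1.042]
slide [66.294  0.98   7.591]
q [ 0.536 -0.221  2.13  -0.515  0.903  1.017]
```

arm_command(
  steps=[
    {"slide": [0.012, 0, 0], "roll": -0.5, "hand": 0},
    {"slide": [0.016, 0, 0.001], "roll": 0, "hand": 0},
    {"slide": [0.016, 0, 0.001], "roll": 0, "hand": 0},
    {"slide": [0.012, 0, 0.001], "roll": 0, "hand": 0},
    {"slide": [0, 0, 0], "roll": 0, "hand": 0},
  ],
)

```text
time: 14.88
tool_pos: [538.7, 240.4, 148.3]
tool_rot: [2.913, -0.313, 0.814]
ft_force: [0.1, 0.8, -1.7]
width: 0.13
```

```bash
python3 e.py 2.48 0 0 24.5 -2.2 16 13.4 1 18
```

```text
14.8833 [538.688 240.369 148.274] [ 2.913 -0.313  0.814] [ 0.072  0.834 -1.689] 0.1301717925429398
holder in board [ 2.293  1.159 24.306] holder->board deg [ 0.249 -0.531 -0.107] force board [-0.978  0.831 -1.381]
slide [11.165 -0.116  6.204]
q [ 0.465 -0.168  2.039 -0.474  0.908  0.905]
```

arm_command(
  steps=[
    {"slide": [0.006, 0, 0], "roll": 0, "hand": 0},
    {"slide": [0.004, 0, 0.003], "roll": 0, "hand": 0},
    {"slide": [0, 0, 0.002], "roll": 0, "hand": 0},
    {"slide": [0, 0, 0], "roll": 0, "hand": 0},
  ],
)

```text
time: 15.22
tool_pos: [549.4, 237.0, 147.2]
tool_rot: [2.912, -0.314, 0.809]
ft_force: [0.1, 0.5, -1.3]
width: 0.13
```

```bash
python3 e.py 2.48 0 0 24.5 -2.2 16 13.4 1 15;  python3 - <<'E'
from h import *
import json
o=st();c=cams.calibration("wrist"); w=save("wrist","wrist5.png"); json.dump(dict({k:np.array(v).tolist() for k,v in c.items()},tp=list(o["tool_pos"]),tr=list(o["tool_rot"])),open("w5.json","w"))
cv2.imwrite("pics/c7.png",cv2.resize(w[130:330,170:430,::-1],None,fx=3,fy=3,interpolation=cv2.INTER_CUBIC))
E
```

```text
15.2167 [549.382 237.025 147.179] [ 2.912 -0.314  0.809] [ 0.103  0.466 -1.348] 0.13000468399458562
holder in board [11.12   0.007 17.54 ] holder->board deg [ 0.371 -0.705 -0.09 ] force board [-0.709  0.477 -1.147]
slide [ 2.313 -1.113  2.459]
q [ 0.449 -0.147  2.022 -0.469  0.901  0.89 ]
15.2167 [549.382 237.025 147.179] [ 2.912 -0.314  0.809] [ 0.103  0.466 -1.348] 0.13000468399458562
```

View pics/c7.png

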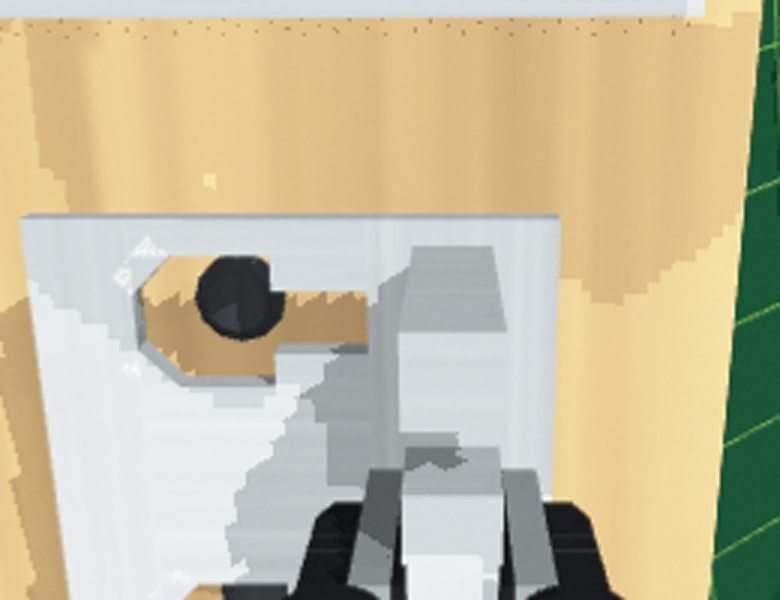

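Run:
```python
from m5 import *
c,g,H,P=solve("w5.json",(170,130),[(22,218),(560,218),(203,321),(368,322),(398,332),(506,332)],obj)
print("holder in board",B.T@(P-O)); k=B.T@(P+H@np.array([-14,28,0.])-O); s=screw(c,g,(240,297)); print("hole",k,"screw",s,"need",s-k)
```

```text
resid px [[-0.33, 0.01], [0.02, 0.24], [0.54, 0.04], [-0.15, -0.23], [-0.03, -0.04], [-0.02, -0.01]]
TCP in holder [24.42399305 -2.09233955 16.50868973] tool->holder deg [2.52880753 0.02179766 0.00532281]
holder in board [11.19598677 -0.08790582 17.02292336]
hole [-2.84557932 27.89127079 17.03280444] screw [ 0.5052083  28.68812986 11.5       ] need [ 3.35078763  0.79685907 -5.53280444]
```

arm_command(
  steps=[
    {"slide": [0.003, -0.001, 0], "roll": 0, "hand": 0},
    {"slide": [0.0005, 0, 0.003], "roll": 0, "hand": 0},
    {"slide": [0, 0, 0.0], "roll": 0, "hand": 0},
  ],
)

```text
time: 15.52
tool_pos: [553.0, 237.1, 145.1]
tool_rot: [2.913, -0.312, 0.806]
ft_force: [-0.5, -0.8, -2.8]
width: 0.128
```

```bash
python3 e.py 2.5 0 0 24.4 -2.1 16.3 14.5 0.8 8
```

```text
15.5167 [553.02  237.134 145.062] [ 2.913 -0.312  0.806] [-0.505 -0.847 -2.821] 0.1276224720511239
holder in board [13.067  0.706 13.609] holder->board deg [ 0.374 -0.803 -0.174] force board [-1.77  -0.931 -2.221]
slide [ 1.512 -0.37   5.577]
q [ 0.445 -0.135  2.015 -0.468  0.897  0.887]
```

arm_command(
  steps=[
    {"slide": [0.002, -0.0003, 0.002], "roll": 0, "hand": 0},
    {"slide": [0.0005, 0, 0.003], "roll": 0, "hand": 0},
    {"slide": [0.0, 0, 0.0], "roll": 0, "hand": 0},
  ],
)

```text
time: 15.77
tool_pos: [557.8, 236.3, 141.6]
tool_rot: [2.913, -0.311, 0.806]
ft_force: [-0.0, -0.1, -1.5]
width: 0.129
```

```bash
python3 e.py 2.5 0 0 24.4 -2.1 16.3 14.5 0.8 0
```

```text
15.7667 [557.818 236.341 141.557] [ 2.913 -0.311  0.806] [-0.049 -0.069 -1.531] 0.12937631538094208
holder in board [15.326  0.886  8.067] holder->board deg [ 0.367 -0.816 -0.2  ] force board [-0.84  -0.077 -1.28 ]
slide [-0.711 -0.321  8.072]
q [ 0.44  -0.122  2.009 -0.468  0.888  0.884]
```

arm_command(
  steps=[
    {"slide": [0, 0, 0.003], "roll": 0, "hand": 0},
    {"slide": [0, 0, 0.003], "roll": 0, "hand": 0},
    {"slide": [0, 0, 0.0], "roll": 0, "hand": 0},
  ],
  newtons=30,
)

```text
time: 16.02
tool_pos: [561.1, 235.3, 135.8]
tool_rot: [2.913, -0.311, 0.806]
ft_force: [0.6, -0.5, -2.6]
width: 0.133
```

```bash
python3 e.py 2.5 0 0 24.4 -2.1 16.3 14.5 0.8 0
```

```text
16.0167 [561.111 235.299 135.771] [ 2.913 -0.311  0.806] [ 0.645 -0.462 -2.623] 0.132806828893998
holder in board [15.171  0.522  1.344] holder->board deg [ 0.375 -0.824 -0.204] force board [-0.776 -0.323 -2.609]
slide [-0.651 -0.347  1.337]
q [ 0.435 -0.109  2.008 -0.471  0.875  0.886]
```

arm_command(
  steps=[
    {"slide": [0, 0, 0.0015], "roll": 0, "hand": 0},
    {"slide": [-0.003, 0, 0.0], "roll": 0, "hand": 0},
    {"slide": [-0.004, 0, 0.0], "roll": 0, "hand": 0},
  ],
)

```text
time: 16.27
tool_pos: [556.7, 236.2, 131.2]
tool_rot: [2.913, -0.313, 0.807]
ft_force: [0.1, -0.3, -1.8]
width: 0.13
```

```bash
python3 e.py 2.5 0 0 24.4 -2.1 16.3 -7.5 0.8 0
```

```text
16.2667 [556.673 236.221 131.208] [ 2.913 -0.313  0.807] [ 0.149 -0.32  -1.769] 0.13023554730894385
holder in board [ 8.93   0.561 -0.152] holder->board deg [ 0.356 -0.759 -0.151] force board [-0.759 -0.283 -1.612]
slide [-16.429  -0.284   0.052]
q [ 0.441 -0.111  2.019 -0.477  0.869  0.898]
```

arm_command(
  steps=[
    {"slide": [-0.005, 0, 0.0], "roll": 0, "hand": 0},
    {"slide": [-0.005, 0, 0.0], "roll": 0, "hand": 0},
    {"slide": [-0.003, 0, 0.0], "roll": 0, "hand": 0},
  ],
)

```text
time: 16.52
tool_pos: [544.1, 238.6, 123.3]
tool_rot: [2.913, -0.313, 0.806]
ft_force: [0.3, -0.2, -1.7]
width: 0.131
```

```bash
python3 e.py 2.5 0 0 24.4 -2.1 16.3 -7.5 0.8 0
```

```text
16.5167 [544.132 238.572 123.318] [ 2.913 -0.313  0.806] [ 0.338 -0.23  -1.687] 0.1311244288923917
holder in board [-6.083  0.335 -0.064] holder->board deg [ 0.374 -0.802 -0.157] force board [-0.574 -0.158 -1.631]
slide [-1.417 -0.466 -0.068]
q [ 0.456 -0.123  2.044 -0.487  0.865  0.923]
```

arm_command(
  steps=[
    {"slide": [-0.002, 0, 0.0], "roll": 0, "hand": 0},
    {"slide": [-0.0015, 0, 0.0], "roll": 0, "hand": 0},
  ],
)

```text
time: 16.68
tool_pos: [541.9, 239.2, 122.5]
tool_rot: [2.911, -0.308, 0.813]
ft_force: [7.9, -3.3, -2.4]
width: 0.13
```

```bash
python3 e.py 2.5 0 0 24.4 -2.1 16.3 -7.5 0.8 0
```

```text
16.6833 [541.9   239.172 122.452] [ 2.911 -0.308  0.813] [ 7.881 -3.298 -2.36 ] 0.13032439338181773
holder in board [-8.426  0.42   0.307] holder->board deg [ 0.336 -0.526 -0.308] force board [ 5.859 -1.646 -6.444]
slide [ 0.931 -0.389  0.28 ]
q [ 0.46  -0.127  2.05  -0.494  0.861  0.93 ]
```

arm_command(
  steps=[
    {"slide": [-0.001, 0, 0.001], "roll": 0, "hand": 0},
    {"slide": [0, 0, 0.0], "roll": 0, "hand": 0},
    {"slide": [0, 0, 0.0], "roll": 0, "hand": 0.3},
    {"slide": [0, 0, 0.0], "roll": 0, "hand": 0.4},
    {"slide": [0, 0, 0.0], "roll": 0, "hand": 0.4},
    {"slide": [0, 0, 0.0], "roll": 0, "hand": 0.4},
  ],
)

```text
time: 17.18
tool_pos: [542.8, 240.2, 123.8]
tool_rot: [2.911, -0.308, 0.821]
ft_force: [0.0, -0.4, -0.4]
width: 0.395
```

```bash
python3 e.py 2.5 0 0 24.4 -2.1 16.3 -7.5 0.8 0
```

```text
17.1833 [542.836 240.16  123.79 ] [ 2.911 -0.308  0.821] [ 0.044 -0.437 -0.393] 0.3950468663922793
holder in board [-7.034  1.633  0.956] holder->board deg [ 0.177 -0.268 -0.28 ] force board [-0.097 -0.419 -0.403]
slide [-0.465  0.785  0.996]
q [ 0.461 -0.128  2.05  -0.497  0.858  0.932]
```

Released with no force. I'll retreat along the tool axis and look.

arm_command(
  steps=[
    {"slide": [0, 0, -0.01], "roll": 0, "hand": 0.4},
    {"slide": [0, 0, -0.02], "roll": 0, "hand": 0.4},
    {"slide": [0, 0, -0.025], "roll": 0, "hand": 0.4},
    {"slide": [0, 0, -0.03], "roll": 0, "hand": 0.4},
    {"slide": [0, 0, -0.03], "roll": 0, "hand": 0.4},
    {"slide": [0, 0, -0.02], "roll": 0, "hand": 0.4},
    {"slide": [0, 0, 0], "roll": 0, "hand": 0.4},
  ],
)

```text
time: 17.77
tool_pos: [469.6, 261.2, 244.9]
tool_rot: [2.912, -0.31, 0.815]
ft_force: [-0.6, -0.2, 0.5]
width: 0.403
```

Run:
```python
from h import *
import json
o=st();c=cams.calibration("wrist"); w=save("wrist","wrist6.png"); json.dump(dict({k:np.array(v).tolist() for k,v in c.items()},tp=list(o["tool_pos"]),tr=list(o["tool_rot"])),open("w6.json","w"))
a=save("scene","scene6.png");b=save("side","side6.png")
out=np.zeros((600,800,3),np.uint8)
out[:360,:480]=cv2.resize(w[60:300,160:480,::-1],(480,360),interpolation=cv2.INTER_CUBIC)
out[:300,485:785]=cv2.resize(a[250:400,360:510,::-1],None,fx=2,fy=2,interpolation=cv2.INTER_CUBIC)
out[362:600,0:360]=cv2.resize(b[115:234,190:370,::-1],None,fx=2,fy=2,interpolation=cv2.INTER_CUBIC)[:238]
out[302:600,485:785]=cv2.resize(b[235:475,195:437,::-1],(300,298))
cv2.imwrite("pics/c8.png",out)
```

```text
17.7667 [469.641 261.218 244.943] [ 2.912 -0.31   0.815] [-0.574 -0.213  0.47 ] 0.4033359322266313
```

View pics/c8.png

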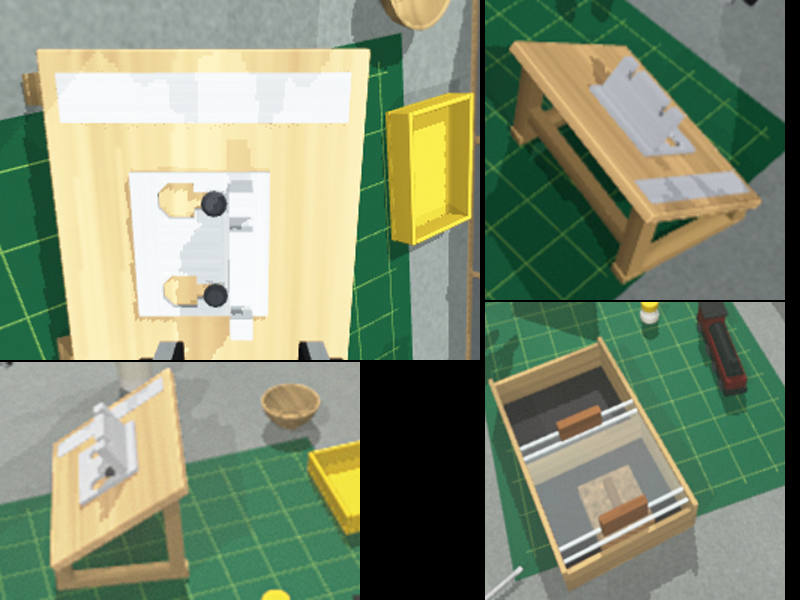

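The holder lies flat on the board. Its heads at (214,203) and (215,295) are about 8.7 mm past the plate centre, where 8 mm is expected when home. Loco and block look undisturbed.

Run:
```python
from h import *
st(); print(ticket.close_job())
```

```text
17.9167 [469.217 259.377 238.795] [ 2.91  -0.31   0.804] [-0.127  0.017 -0.374] 0.4031429595621673
the job is handed in; nothing more can be done
None
```

The holder is hanging on both screws, lying flat on the board and released, and I handed the job in at about 18 s.

**What I did:** I pushed the left panel open to its stop with the closed fingers and lifted the holder out by its rib. The moves only allow shifts and roll, so I tilted the tool to the board's slope by driving the arm against a joint limit high above its base. A light press on the bare lower part of the board squared the holder up. I then dropped the keyholes over the heads, slid the holder down to the shanks, let go and backed off.

**Last checks:**
- **Seating:** in the final wrist picture both heads sit at the slot ends. They are about 8.7 mm past the plate centre, against 8 mm expected when fully home. That is a rough pixel estimate.
- **End stop:** the arm met the shanks with about 6 N when the measured position was about 8 mm below the board's origin, as expected.
- **Other objects:** by eye in the side view, the locomotive and the cork block stand where they were.
- **Robot:** the gripper is clear of everything and the force reading is about zero.

**Higher forces along the way, all on the wrist sensor:**
- about 48 N when the panel hit its stop;
- about 34 N for a moment while tilting the tool at the joint limits; I did not find the cause, and it cleared as soon as I moved off;
- about 34 N while pressing the holder against the board.

All were far below 120 N. I cannot rule out that the tilting one was the arm or gripper body touching something, but it was under 40 N. While tilting, joint 3 also read 0.055 and joint 4 read -1.025. These are 0.005 rad past their range ends of 0.06 and -1.02.

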